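Weed out the weak bag clips

TASK

Three bag clips sit in the lanes of the tray, each biting on a card, and one of them has gone weak. Working from left to right, tug each of the three cards by its tab towards the near end of the tray to feel which clip lets its card slide at a light pull; when all three have been tried, push the weak clip, with its card still in it, fully to the far end of its lane. Leave the good clips at the near end, every card still held in its clip, and do not disturb the shaker, bowl and stopper beside the tray.

Things in the scene. Friction and masses are not known exactly. Their poses are not given: they have to be found in the camera images.
- tray: White plastic tray, 236 x 260 mm, lying on a wooden cover over the sink (cover top at z = 0.1965). Origin: centre of its underside. Its x axis points along its three lanes from the near end to the far end (away from the robot), y to the left, z up. Lane floors are 8 mm above the origin; the lanes' middles are at y = +80 (left), 0 and -80 mm (right). Fixed; its position and yaw differ each time. Ribs 14 mm high stand between the lanes.
- tab_left (a point): Middle of the far face (clip side) of the left card's upturned pull tab, 22 mm above the card's underside. Tab: 34 mm wide, 5 mm thick, its top 52 mm above the tray's underside. At the start 60 mm lie open between this face and the clip's bridge: shut fingers fit down there to just above the strip, to pull the tab to the near end or push the bridge to the far end.
- card_left: The card in the left lane: a stiff loose grey plastic strip 34 mm wide, 4 mm thick, flat along the lane (upper face 18 mm above the tray's underside), with a tab at its near end. Origin at its underside below the tab's far face, x along the strip into the clip. The jaw bites 74 to 84 mm beyond the tab, the strip ends at 101 mm: pulled out by over 25 mm it is no longer held.
- tab_middle (a point): Middle of the far face (clip side) of the middle card's upturned pull tab, 22 mm above the card's underside. Tab: 34 mm wide, 5 mm thick, its top 52 mm above the tray's underside. At the start 60 mm lie open between this face and the clip's bridge: shut fingers fit down there to just above the strip, to pull the tab to the near end or push the bridge to the far end.
- card_middle: The card in the middle lane: a stiff loose grey plastic strip 34 mm wide, 4 mm thick, flat along the lane (upper face 18 mm above the tray's underside), with a tab at its near end. Origin at its underside below the tab's far face, x along the strip into the clip. The jaw bites 74 to 84 mm beyond the tab, the strip ends at 101 mm: pulled out by over 25 mm it is no longer held.
- tab_right (a point): Middle of the far face (clip side) of the right card's upturned pull tab, 22 mm above the card's underside. Tab: 34 mm wide, 5 mm thick, its top 52 mm above the tray's underside. At the start 60 mm lie open between this face and the clip's bridge: shut fingers fit down there to just above the strip, to pull the tab to the near end or push the bridge to the far end.
- card_right: The card in the right lane: a stiff loose grey plastic strip 34 mm wide, 4 mm thick, flat along the lane (upper face 18 mm above the tray's underside), with a tab at its near end. Origin at its underside below the tab's far face, x along the strip into the clip. The jaw bites 74 to 84 mm beyond the tab, the strip ends at 101 mm: pulled out by over 25 mm it is no longer held.
- clip_a (a joint): How far one of the three clips has slid along its lane, m: 0 = near end (start), 0.060 = far end. Which lane this clip is in changes each time. The clips are steel, alike, each on a 50 mm wide slide that cannot leave its lane. The near face of a fixed steel bridge, 51 mm wide, 34 to 48 mm above the tray's underside, stands at x = -30 mm in the tray's frame at the start: push there.
- clip_b (a joint): How far one of the three clips has slid along its lane, m: 0 = near end (start), 0.060 = far end. Which lane this clip is in changes each time. Sliding takes about 2 N plus light damping; a clip stays where it is left, and is against a firm stop when its card is tugged.
- clip_c (a joint): How far one of the three clips has slid along its lane, m: 0 = near end (start), 0.060 = far end. Which lane this clip is in changes each time. In a good clip the jaw behind the bridge holds the card up to a pull of about 14 N or more; in the weak one the card slides at 2 to 5 N. Wire levers at the back reach 59 mm above the tray's underside.
- salt: Steel and glass shaker, 44 mm across and 89 mm high, standing on the counter left of the cover; origin at its underside. A bystander.
- bowl: Clear glass bowl, 117 mm across and 50 mm high, on the counter left of the cover; origin at its underside. A bystander.
- stopper: Cork bottle stopper, 26 mm across and 31 mm high, standing on the counter left of the cover; origin at its underside. A bystander.

How it is judged:
By the outcome, as a careful person would: the job done as asked, in the order asked, and still so for the second after the job is handed in, with the robot touching nothing.
It also fails if it takes over 51 s, if anything falls off the work surface, if the arm or the gripper's body presses on something with over 40 N, if the wrist force passes 120 N, or if a joint passes its speed limit or range.

ROBOT

A 6-joint arm with a two-finger parallel gripper is mounted at the origin on a cart in front of the work surface, level with it; the furniture and walls round the work are solid. World frame = base frame: x ahead of the robot, y to its left, z up, the work surface at z = 0. Lengths are in m, angles in rad, forces in N, time in s.
With the tool pointing down it reaches from about 0.35 to 0.85 m from the base axis. Payload 8.1 kg.
Tool frame: the origin (TCP) lies at the very end of the fingers, on their centre line; the grasp point (between the pads) lies 19 mm behind it; z points along the fingers, y is the direction in which the jaws open and shut (so a half turn about z gives the same grasp; the last joint's range is limited). The gripper opens to 93 mm and grips with 3 to 60 N. Pads are 15 mm wide; open, the fingers measure 128 mm over their backs; the gripper's body (75 mm by 188 mm) begins 65 mm behind the grasp point.
Start: joints at [1.1, 0.13, 1.488, -0, 1.523, -0.085], TCP at [0.226, 0.556, 0.219] pointing down, gripper open.
Joint ranges: [-2.96, 2.96], [-0.89, 2.26], [0.02, 2.5], [-1.34, 4.48], [0, 2.73], [-2.66, 2.66]. Speed limits (rad/s): [2.39, 2.39, 2.79, 3.14, 3.14, 3.14].

INTERFACE

Orientations are given as a rotation vector (axis times angle).
In Python, from plant import robot gives the robot as it stands.
- The arm moves only by the shell command python3 -m pendant 'ROWS' [OPENING] [FORCE]. ROWS is JSON, a list of rows, each an object with "delta_pos": the shift along the tool's x, y, z in m, a list of three; "spin": the turn about the tool's z in rad. In form: [{"delta_pos": [dx, dy, dz], "spin": spin}, ...]. A call has 1 to 10 rows; each row is the pose to reach, as a shift and turn from the pose measured when the call began, along the tool's axes at that moment; what a row does not reach only later rows make up. A row lasts 1/10 s, in which the tool goes at most 50 mm and 8.59 degrees, less where a joint would pass 70% of its speed; a pose out of reach is approached as far as the arm can. A call with a gripper value outside its range is refused whole. OPENING is the closure, from -1 (fully open) to 1 (shut), set as the call begins (- or left out, the last holds). The fingers move at their own pace and stop on an object; FORCE is the grip in N (left out, the last holds). Time passes only in rows, so rows that repeat a pose let the fingers close. It gives the time, the measured TCP pose, the force and the opening at its end, in the units of the state.
- robot.read_state(): the state, without advancing time (a new reading comes with each control period).
- robot.read_camera(name): name is "scene" or "top"; returns a dict with "color" (384x512x3 uint8, blue, green, red), "camera_matrix" (3x3 intrinsics, pixels), "D" ([k1, k2, p1, p2, k3] as OpenCV has them; the pictures are not rectified), "R" (3x3) and "t" (3): a world point X has camera coordinates R X + t. Camera axes: x right, y down, z forward; pixel columns grow to the right and rows downward; lengths in m; the calibration is good to about 2 mm. A picture is of the moment at which its call begins. There is no depth.
- robot.close_job(): hands the job in, once; it reports no verdict.
Trained networks look in the newest picture that a camera, given by its name, has taken for a name from the list of things; names that differ only in an ending like _2 or _b are one class to them, and where a whole thing is asked for, a point or a joint stands for the part that bears it (a point fixed in the world has none). Each returns a list of dicts, best first, with "score" (0 to 1); they miss things now and then, are a little off and sometimes report something else, mostly with a low value. They report only what shows in the picture. A call takes as long as a camera call.
- robot.outline_of(camera, label): "mask" (384x512 bool, what is visible of it).
- robot.mark_of(camera, label): "location" ([x, y, z] in m, in the coordinates of the camera as it stood for that picture, good to about 4 mm: a listed point, or the origin of a listed thing).
The state is a dict: "t": time; "q": joint angles; "dq": joint speeds; "joint_torque": joint torques, N m; "tool_pos": TCP position; "orientation": TCP orientation; "force": force on the tool from outside, world axes, zero at the start; "wrist_torque": the same for the moment, N m; "opening": finger opening in m.
Only numpy, scipy, OpenCV 4.12 (cv2) and the standard library are available. Lean on these libraries where they do the work, as an engineer would, in place of code of your own. Each camera call takes 0.05 s, during which the arm holds its last target.

## Working session

There is one attempt and no reset: what is moved stays moved. The work goes in short steps, Python scripts to look and compute and a shell command to move; the robot and the scene stay as the last step left them, time stands still between calls to the robot, and variables do not carry over. Pictures are saved under pics/ and viewed, and the job is handed in when it is done.

```bash
mkdir -p pics; ls; python3 - <<'E'
from plant import robot
import cv2,numpy as np
s=robot.read_state()
print({k:np.round(v,3).tolist() for k,v in s.items()})
for c in ("scene","top"):
    d=robot.read_camera(c); cv2.imwrite(f"pics/{c}0.png",d["color"])
    R=np.array(d["R"]);t=np.array(d["t"]);print(c,np.round(-R.T@t,3))
    for l in ("tray","tab_left","tab_middle","tab_right","card_left","card_middle","card_right"):
        for m in robot.mark_of(c,l)[:2]:
            print(c,l,round(m["score"],2),np.round(R.T@(np.array(m["location"])-t),4))
E
```

```text
pics
{'t': 0.0, 'q': [1.1, 0.131, 1.489, 0.0, 1.523, -0.085], 'dq': [0.001, 0.001, 0.0, -0.001, -0.0, 0.001], 'joint_torque': [0.001, -55.984, -49.176, 0.077, 0.035, -0.0], 'tool_pos': [0.225, 0.555, 0.218], 'orientation': [-0.602, -3.083, 0.003], 'force': [0.045, 1.007, 0.408], 'wrist_torque': [-0.044, -0.03, -0.006], 'opening': 0.093}
scene [ 0.065 -0.399  0.814]
scene tray 0.8 [ 0.5757 -0.1605  0.1978]
scene tab_left 0.84 [ 0.5331 -0.0437  0.2343]
scene tab_middle 0.73 [ 0.4941 -0.1223  0.2372]
scene card_left 0.86 [ 0.5314 -0.0469  0.2175]
scene card_middle 0.96 [ 0.496  -0.1233  0.2103]
scene card_right 0.92 [ 0.46   -0.1926  0.2122]
top [ 0.353 -0.012  1.272]
top tray 0.87 [ 0.5744 -0.1609  0.1941]
top tab_left 0.65 [ 0.5262 -0.0463  0.239 ]
top tab_middle 0.56 [ 0.4955 -0.1214  0.23  ]
top tab_middle 0.15 [0.5674 0.1935 0.1775]
top tab_right 0.72 [ 0.463  -0.1951  0.2316]
top card_left 0.98 [ 0.5328 -0.0522  0.2087]
top card_middle 0.61 [ 0.4926 -0.1198  0.2105]
top card_right 0.7 [ 0.4604 -0.1946  0.2126]
```

View pics/scene0.png

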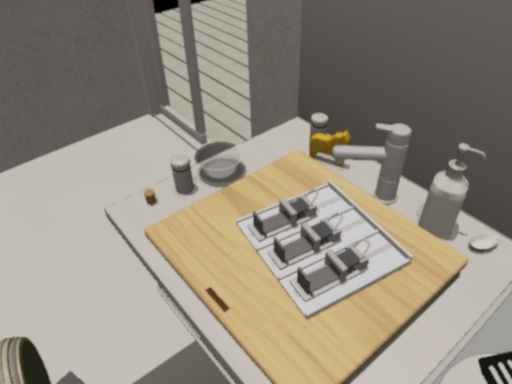

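View pics/top0.png

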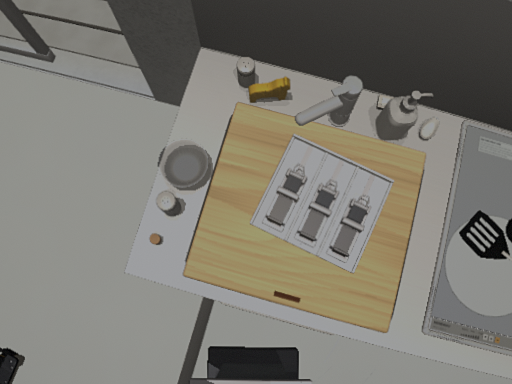

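The tray lies about 25° clockwise from world x, at roughly (0.575, -0.161). In the top view the tabs are near (272,222), (304,240) and (338,254) px. Next I'll refine the pose and locate the bystanders.

```bash
cat > h.py <<'E'
from plant import robot
import cv2,numpy as np
from scipy.spatial.transform import Rotation as Ro
def cam(c):
    d=robot.read_camera(c)
    return d,np.array(d["R"],float),np.array(d["t"],float),np.array(d["camera_matrix"],float),np.array(d["D"],float)
def proj(X,R,t,K,D):
    return cv2.projectPoints(np.array(X,float).reshape(-1,1,3),cv2.Rodrigues(R)[0],t,K,D)[0].reshape(-1,2)
def tw(o,yaw,P):
    P=np.atleast_2d(P); c,s=np.cos(yaw),np.sin(yaw)
    return P@np.array([[c,s,0],[-s,c,0],[0,0,1]])+[o[0],o[1],0.1965]
E
python3 - <<'E'
from h import *
from scipy.optimize import least_squares
L=[("tray",(0,0,0)),("tab_left",(-.09,.08,.036)),("tab_middle",(-.09,0,.036)),("tab_right",(-.09,-.08,.036)),("card_left",(-.09,.08,.014)),("card_middle",(-.09,0,.014)),("card_right",(-.09,-.08,.014))]
obs=[]
ims={}
for c in ("scene","top"):
    d,R,t,K,D=cam(c); ims[c]=(d["color"],R,t,K,D)
    for l,p in L:
        for m in robot.mark_of(c,l)[:1]:
            X=R.T@(np.array(m["location"])-t)
            if m["score"]>.4: obs.append((p,X))
    for l in ("salt","bowl","stopper"):
        for m in robot.mark_of(c,l)[:1]:
            print(c,l,round(m["score"],2),np.round(R.T@(np.array(m["location"])-t),3))
P=np.array([o[0] for o in obs]);X=np.array([o[1] for o in obs])
f=lambda v:(tw(v[:2],v[2],P)-X)[:,:2].ravel()
r=least_squares(f,[.575,-.16,-.43],loss="soft_l1",f_scale=.004)
print("marks fit",r.x,np.abs(r.fun).max())
# mask silhouettes -> tray corners (top camera)
for c in ims:
    im,R,t,K,D=ims[c]
    big=cv2.resize(im,None,fx=4,fy=4,interpolation=cv2.INTER_CUBIC)
    C=[(-.118,-.13,.0),(-.118,.13,.0),(.118,.13,.0),(.118,-.13,.0)]
    pr=proj(tw(r.x[:2],r.x[2],C),R,t,K,D)
    T=proj(tw(r.x[:2],r.x[2],[(-.09,y+e,.052) for y in (.08,0,-.08) for e in(-.017,.017)]),R,t,K,D)
    B=proj(tw(r.x[:2],r.x[2],[(-.03,y+e,.048) for y in (.08,0,-.08) for e in(-.0255,.0255)]),R,t,K,D)
    cv2.polylines(big,[((pr+.5)*4).astype(int)],True,(0,0,255),1)
    for q in T.reshape(3,2,2): cv2.line(big,*[tuple(int(v) for v in (a+.5)*4) for a in q],(0,255,0),1)
    for q in B.reshape(3,2,2): cv2.line(big,*[tuple(int(v) for v in (a+.5)*4) for a in q],(255,0,255),1)
    x0,y0=((pr.min(0)-8)*4).astype(int);x1,y1=((pr.max(0)+8)*4).astype(int)
    cr=big[y0:y1,x0:x1]; print(c,cr.shape); cv2.imwrite(f"pics/{c}_fit.png",cr)
E
```

```text
scene salt 0.58 [0.563 0.191 0.177]
scene bowl 0.88 [0.659 0.165 0.178]
scene stopper 0.61 [0.489 0.219 0.174]
top salt 0.61 [0.564 0.191 0.176]
top bowl 0.88 [0.66  0.166 0.177]
top stopper 0.43 [0.486 0.222 0.177]
marks fit [ 0.57780154 -0.15920729 -0.4417194 ] 0.004986060999683753
scene (598, 763, 3)
top (614, 637, 3)
```

View pics/scene_fit.png

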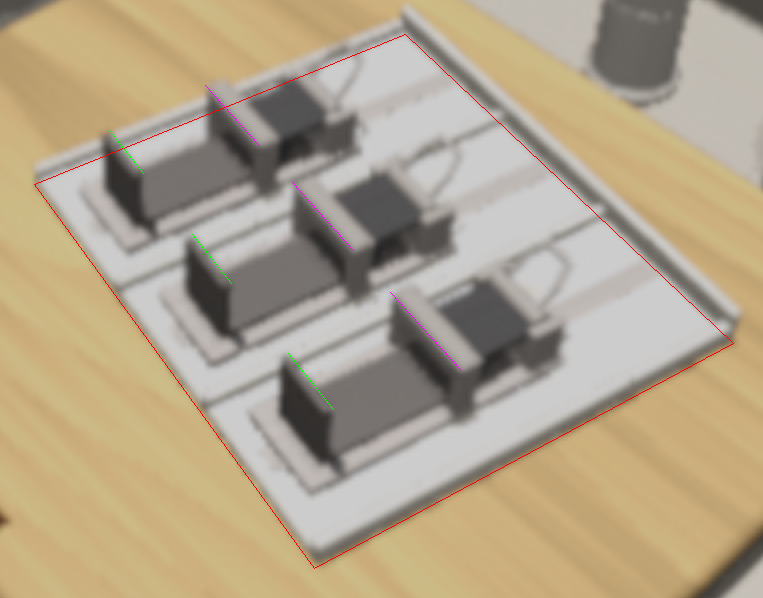

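View pics/top_fit.png

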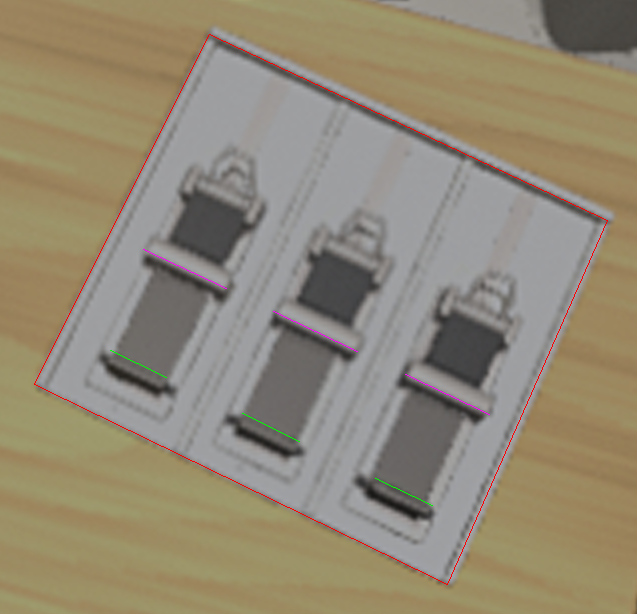

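```bash
python3 - <<'E'
from h import *
s=robot.read_state(); R0=Ro.from_rotvec(s["orientation"]).as_matrix(); p0=np.array(s["tool_pos"])
print(np.round(R0,3).tolist())
o,yaw=(.5775,-.1595),-.4417
c={k:cam(k) for k in("scene","top")}
def tri(a,b):
    Ps=[];pts=[]
    for k,p in (("scene",a),("top",b)):
        d,R,t,K,D=c[k]; Ps.append(np.c_[R,t]); pts.append(cv2.undistortPoints(np.array([[p]],float),K,D).reshape(2,1))
    X=cv2.triangulatePoints(Ps[0],Ps[1],pts[0],pts[1]); return (X[:3]/X[3]).ravel()
def totray(X):
    d=X[:2]-np.array(o); return np.array([d@[np.cos(yaw),np.sin(yaw)],d@[-np.sin(yaw),np.cos(yaw)]])
for n,a,b in (("spout tip",(337,152),(300,117)),("faucet top",(400,130),(352,83))):
    X=tri(a,b);print(n,np.round(X,3),np.round(totray(X),3))
for n,q in (("left",.08),("mid",0),("right",-.08)):
    w=tw(o,yaw,(-.06,q,.0245))[0]; print(n,np.round(w,4),"delta tool",np.round(R0.T@(w-p0),4))
want=np.c_[[-np.cos(yaw),-np.sin(yaw),0],[-np.sin(yaw),np.cos(yaw),0],[0,0,-1]]
print("spin",Ro.from_matrix(R0.T@want).as_rotvec())
E
```

```text
[[-0.926, 0.376, -0.0], [0.376, 0.926, 0.0], [0.0, 0.0, -1.0]]
spout tip [ 0.748 -0.101  0.291] [0.129 0.126]
faucet top [ 0.802 -0.207  0.356] [0.223 0.053]
left [ 0.5575 -0.0615  0.221 ] delta tool [-0.5397 -0.4472 -0.0024]
mid [ 0.5233 -0.1339  0.221 ] delta tool [-0.5352 -0.5271 -0.0024]
right [ 0.4891 -0.2062  0.221 ] delta tool [-0.5307 -0.607  -0.0024]
spin [ 9.22745084e-06 -1.01268988e-05  5.58981762e-02]
```

```bash
python3 -m pendant '[{"delta_pos":[0,0,-0.05],"spin":0},{"delta_pos":[0,0,-0.10],"spin":0},{"delta_pos":[0,0,-0.15],"spin":0.02},{"delta_pos":[-0.03,-0.03,-0.15],"spin":0.056},{"delta_pos":[-0.06,-0.05,-0.15],"spin":0.056},{"delta_pos":[-0.09,-0.08,-0.15],"spin":0.056},{"delta_pos":[-0.12,-0.10,-0.15],"spin":0.056},{"delta_pos":[-0.15,-0.125,-0.15],"spin":0.056},{"delta_pos":[-0.18,-0.15,-0.15],"spin":0.056},{"delta_pos":[-0.18,-0.15,-0.15],"spin":0.056}]' 1 20
```

```text
t: 3.0
tool_pos: [0.3381, 0.346, 0.3692]
orientation: [0.695, 3.062, -0.0]
force: [0.3, -0.2, -0.6]
opening: 0.0175
```

```bash
cat >> h.py <<'E'
O,YAW=(.5775,-.1595),-.4417
def togo(P):
    "tool-frame delta to tray-frame point P, spin error"
    s=robot.read_state(); R0=Ro.from_rotvec(s["orientation"]).as_matrix(); p0=np.array(s["tool_pos"])
    want=np.c_[[-np.cos(YAW),-np.sin(YAW),0],[-np.sin(YAW),np.cos(YAW),0],[0,0,-1]]
    return np.round(R0.T@(tw(O,YAW,P)[0]-p0),4).tolist(),np.round(Ro.from_matrix(R0.T@want).as_rotvec(),4).tolist()
def where():
    s=robot.read_state();p=np.array(s["tool_pos"]);d=p-[O[0],O[1],.1965];c,q=np.cos(YAW),np.sin(YAW)
    Rz=np.array([[c,q,0],[-q,c,0],[0,0,1]])
    print("t",round(s["t"],2),"tray pos",np.round(Rz@d,4).tolist(),"F tray",np.round(Rz@np.array(s["force"]),2).tolist(),"open",round(s["opening"],4))
E
python3 -c "
from h import *
where();print(togo((-.06,.08,.17)))"
```

```text
t 3.0 tray pos [-0.4326, 0.3547, 0.1727] F tray [0.3, -0.04, -0.64] open 0.0175
([-0.3738, -0.273, 0.0032], [0.0002, 0.0017, -0.0044])
```

```bash
python3 -m pendant '[{"delta_pos":[-0.037,-0.027,0],"spin":0},{"delta_pos":[-0.075,-0.055,0],"spin":0},{"delta_pos":[-0.112,-0.082,0],"spin":0},{"delta_pos":[-0.15,-0.11,0],"spin":0},{"delta_pos":[-0.187,-0.137,0],"spin":0},{"delta_pos":[-0.224,-0.164,0],"spin":0},{"delta_pos":[-0.262,-0.191,0],"spin":0},{"delta_pos":[-0.30,-0.218,0],"spin":0},{"delta_pos":[-0.337,-0.246,0],"spin":0},{"delta_pos":[-0.374,-0.273,0],"spin":0}]' ; python3 -c "
from h import *
where();print(togo((-.06,.08,.09)))"
```

```text
t: 4.0
tool_pos: [0.5585, -0.0629, 0.3697]
orientation: [0.694, 3.062, 0.0]
force: [1.0, 0.6, 0.7]
opening: 0.0004
t 4.0 tray pos [-0.0585, 0.0792, 0.1732] F tray [0.65, 0.96, 0.69] open 0.0004
([0.0017, 0.0007, 0.0832], [0.0006, 0.0019, -0.0041])
```

```bash
python3 -m pendant '[{"delta_pos":[0,0,0],"spin":0}]' ; python3 -c "
from h import *
where();print(togo((-.06,.08,.09)))"
```

```text
t: 4.1
tool_pos: [0.5598, -0.0669, 0.3679]
orientation: [0.701, 3.062, -0.002]
force: [-0.6, 0.7, 0.0]
opening: 0.0005
t 4.1 tray pos [-0.0556, 0.0762, 0.1714] F tray [-0.81, 0.42, 0.04] open 0.0005
([0.0045, 0.0039, 0.0814], [-0.0009, 0.0003, -0.0086])
```

```bash
python3 -m pendant '[{"delta_pos":[0.002,0.002,0.03],"spin":-0.006},{"delta_pos":[0.004,0.004,0.06],"spin":-0.006},{"delta_pos":[0.0045,0.004,0.09],"spin":-0.006},{"delta_pos":[0.0045,0.004,0.10],"spin":-0.006},{"delta_pos":[0.0045,0.004,0.10],"spin":-0.006}]' ; python3 - <<'E'
from h import *
where();print(togo((-.06,.08,.0245)))
for c in("scene","top"):
    d,R,t,K,D=cam(c);im=d["color"]
    p=proj(tw(O,YAW,(-.06,.08,.04)),R,t,K,D)[0].astype(int)
    cr=im[max(p[1]-60,0):p[1]+60,max(p[0]-70,0):p[0]+70]
    cv2.imwrite(f"pics/{c}1.png",cv2.resize(cr,None,fx=5,fy=5,interpolation=cv2.INTER_CUBIC))
E
```

```text
t: 4.6
tool_pos: [0.5566, -0.0605, 0.2664]
orientation: [-0.69, -3.062, 0.001]
force: [0.8, 0.4, -0.5]
opening: 0.0006
t 4.6 tray pos [-0.0612, 0.0806, 0.0699] F tray [0.56, 0.73, -0.54] open 0.0006
([-0.0014, -0.0005, 0.0454], [-0.0015, -0.0029, -0.0018])
```

View pics/scene1.png

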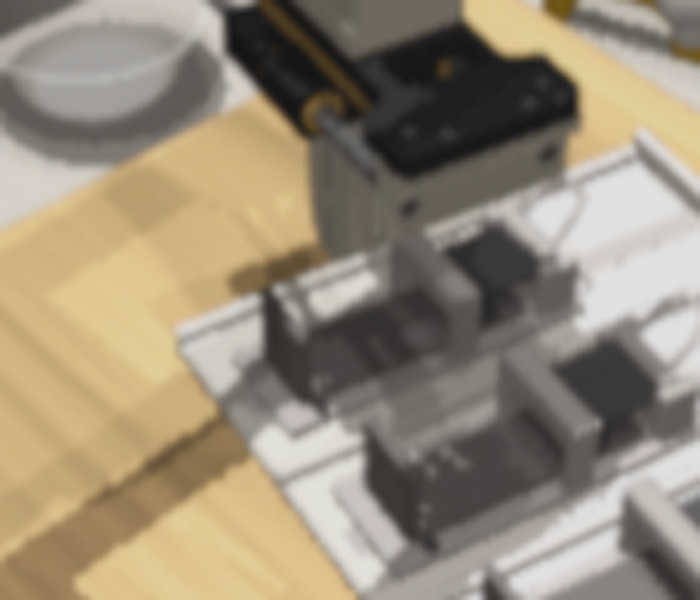

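View pics/top1.png

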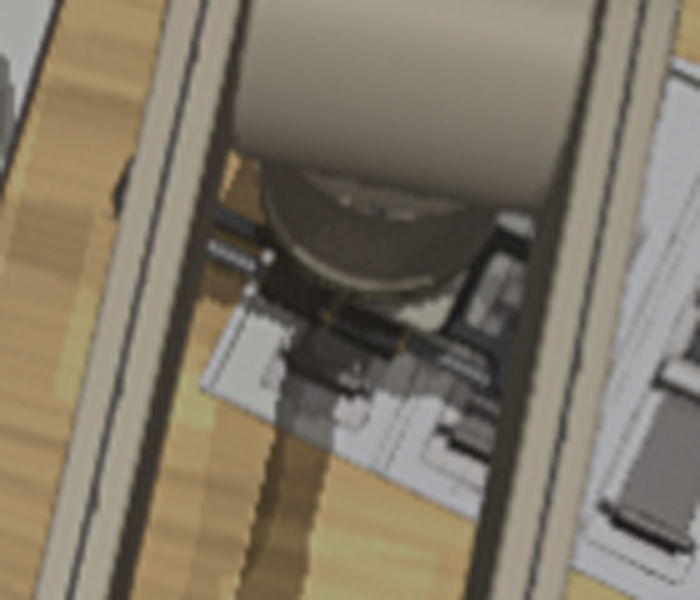

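```bash
python3 - <<'E'
from h import *
s=robot.read_state();R0=Ro.from_rotvec(s["orientation"]).as_matrix();p0=np.array(s["tool_pos"])
d,R,t,K,D=cam("scene");im=d["color"]
p=proj(tw(O,YAW,(-.06,.08,.08)),R,t,K,D)[0].astype(int)
x0,y0=p[0]-80,p[1]-60
b=cv2.resize(im[y0:y0+120,x0:x0+160],None,fx=5,fy=5,interpolation=cv2.INTER_CUBIC)
def box(hx,hy,z0,z1,col):
    c=np.array([[sx*hx,sy*hy,z] for z in(z0,z1) for sx,sy in((-1,-1),(1,-1),(1,1),(-1,1))])
    q=((proj(c@R0.T+p0,R,t,K,D)-[x0,y0]+.5)*5).astype(int)
    for i in range(4):
        for a,e in((i,(i+1)%4),(i+4,(i+1)%4+4),(i,i+4)): cv2.line(b,tuple(map(int,q[a])),tuple(map(int,q[e])),col,1)
box(.0075,.0175,0,-.084,(0,255,0)); box(.0375,.094,-.084,-.12,(0,0,255))
cv2.imwrite("pics/scene2.png",b);where()
E
```

```text
t 4.75 tray pos [-0.0592, 0.0806, 0.0737] F tray [0.77, 0.68, 0.85] open 0.0004
```

View pics/scene2.png

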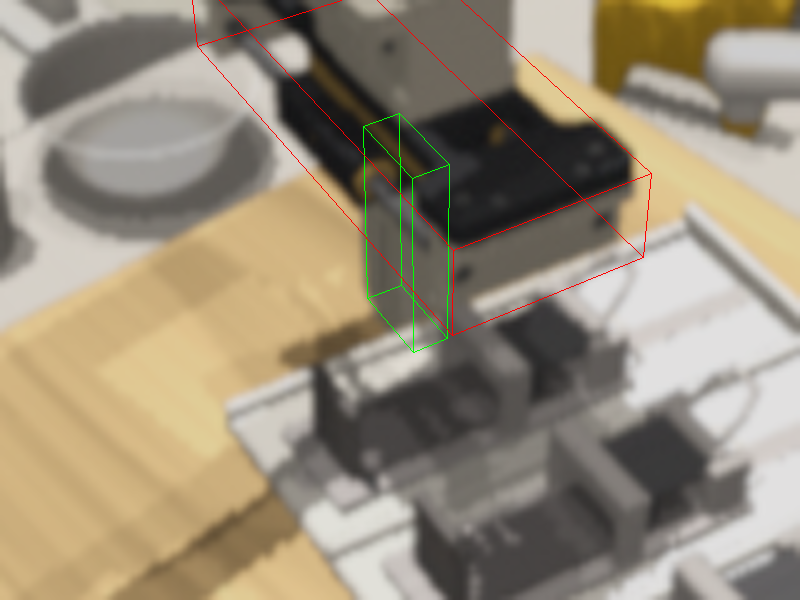

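Finger block projects onto the gap between left tab and bridge (crop ~ (410,340)), as intended. Descending.

```bash
python3 -m pendant '[{"delta_pos":[0,0,0.015],"spin":0},{"delta_pos":[0,0,0.03],"spin":0},{"delta_pos":[0,0,0.045],"spin":0},{"delta_pos":[0,0,0.047],"spin":0},{"delta_pos":[0,0,0.047],"spin":0}]' ; python3 -c "
from h import *
where();print(togo((-.06,.08,.0245)))"
```

```text
t: 5.25
tool_pos: [0.5577, -0.0612, 0.2217]
orientation: [0.692, 3.064, -0.001]
force: [0.5, -0.8, 1.0]
opening: 0.0005
t 5.25 tray pos [-0.0599, 0.0804, 0.0252] F tray [0.77, -0.47, 1.01] open 0.0005
([0.0001, -0.0004, 0.0007], [-0.0008, 0.0007, -0.0023])
```

```bash
python3 -m pendant '[{"delta_pos":[0.006,0,0],"spin":0},{"delta_pos":[0.012,0,0],"spin":0},{"delta_pos":[0.017,0,0],"spin":0},{"delta_pos":[0.017,0,0],"spin":0}]' ; python3 -c "
from h import *
where()"
python3 -m pendant '[{"delta_pos":[0.001,0,0],"spin":0},{"delta_pos":[0.002,0,0],"spin":0},{"delta_pos":[0.002,0,0],"spin":0}]' >/dev/null; python3 -c "
from h import *
where()"
```

```text
t: 5.65
tool_pos: [0.5421, -0.0536, 0.2223]
orientation: [0.691, 3.063, -0.001]
force: [0.5, -0.2, -0.7]
opening: 0.0006
t 5.65 tray pos [-0.0773, 0.0806, 0.0258] F tray [0.51, 0.02, -0.69] open 0.0006
t 5.95 tray pos [-0.0791, 0.0806, 0.0261] F tray [0.91, -0.07, -0.6] open 0.0007
```

```bash
python3 -m pendant '[{"delta_pos":[0.001,0,0],"spin":0},{"delta_pos":[0.002,0,0],"spin":0}]' >/dev/null; python3 -c "
from h import *
where()"
python3 -m pendant '[{"delta_pos":[0.001,0,0],"spin":0},{"delta_pos":[0.002,0,0],"spin":0}]' >/dev/null; python3 -c "
from h import *
where()"
```

```text
t 6.15 tray pos [-0.0792, 0.0806, 0.0261] F tray [15.07, 1.4, -7.2] open 0.0003
t 6.35 tray pos [-0.0791, 0.0806, 0.0262] F tray [15.95, 1.88, -7.77] open 0.0002
```

Left card holds at about 15 N with no movement, so that clip is good. I'll back off, then go to the middle lane and pull in finer steps.

```bash
python3 -m pendant '[{"delta_pos":[-0.01,0,0],"spin":0},{"delta_pos":[-0.02,0,0],"spin":0},{"delta_pos":[-0.02,0,-0.025],"spin":0},{"delta_pos":[-0.02,0,-0.05],"spin":0},{"delta_pos":[-0.02,-0.02,-0.065],"spin":0},{"delta_pos":[-0.02,-0.05,-0.065],"spin":0},{"delta_pos":[-0.02,-0.08,-0.065],"spin":0},{"delta_pos":[-0.02,-0.08,-0.065],"spin":0},{"delta_pos":[-0.02,-0.08,-0.065],"spin":0}]' ; python3 -c "
from h import *
where();print(togo((-.06,.0,.0245)))"
```

```text
t: 7.25
tool_pos: [0.5235, -0.1338, 0.2878]
orientation: [0.693, 3.054, -0.002]
force: [0.3, 0.7, -0.0]
opening: 0.0005
t 7.25 tray pos [-0.0598, 0.0002, 0.0913] F tray [-0.03, 0.71, -0.0] open 0.0005
([0.0009, -0.0002, 0.0668], [0.0008, 0.0103, -0.0044])
```

```bash
python3 -m pendant '[{"delta_pos":[0,0,0.02],"spin":0},{"delta_pos":[0,0,0.04],"spin":0},{"delta_pos":[0,0,0.055],"spin":0},{"delta_pos":[0,0,0.065],"spin":0},{"delta_pos":[0,0,0.065],"spin":0}]' >/dev/null; python3 -c "
from h import *
where()"
python3 -m pendant '[{"delta_pos":[0.006,0,0],"spin":0},{"delta_pos":[0.012,0,0],"spin":0},{"delta_pos":[0.017,0,0],"spin":0},{"delta_pos":[0.017,0,0],"spin":0}]' >/dev/null; python3 -c "
from h import *
where()"
```

```text
t 7.75 tray pos [-0.06, 0.0006, 0.0244] F tray [-0.33, -0.4, 0.43] open 0.0004
t 8.15 tray pos [-0.0773, 0.0008, 0.0251] F tray [0.93, 0.52, 0.48] open 0.0005
```

```bash
python3 -m pendant '[{"delta_pos":[0.0005,0,0],"spin":0},{"delta_pos":[0.001,0,0],"spin":0}]' >/dev/null; python3 -c "
from h import *
where()"
python3 -m pendant '[{"delta_pos":[0.0005,0,0],"spin":0},{"delta_pos":[0.001,0,0],"spin":0}]' >/dev/null; python3 -c "
from h import *
where()"
python3 -m pendant '[{"delta_pos":[0.0005,0,0],"spin":0},{"delta_pos":[0.001,0,0],"spin":0}]' >/dev/null; python3 -c "
from h import *
where()"
```

```text
t 8.35 tray pos [-0.0781, 0.0008, 0.0256] F tray [-0.11, 0.11, 0.58] open 0.0005
t 8.55 tray pos [-0.0789, 0.0008, 0.0258] F tray [2.88, 0.38, 0.65] open 0.0001
t 8.75 tray pos [-0.0794, 0.0008, 0.0258] F tray [4.43, -0.21, -1.31] open 0.0004
```

```bash
for i in 1; do :; done; python3 -m pendant '[{"delta_pos":[0.0005,0,0],"spin":0},{"delta_pos":[0.001,0,0],"spin":0}]' >/dev/null; python3 -c "
from h import *
where()"
python3 -m pendant '[{"delta_pos":[0.0005,0,0],"spin":0},{"delta_pos":[0.001,0,0],"spin":0}]' >/dev/null; python3 -c "
from h import *
where()"
python3 -m pendant '[{"delta_pos":[0.001,0,0],"spin":0},{"delta_pos":[0.0015,0,0],"spin":0}]' >/dev/null; python3 -c "
from h import *
where()"
```

```text
t 8.95 tray pos [-0.0802, 0.0008, 0.0258] F tray [4.07, 0.26, -1.25] open 0.0005
t 9.15 tray pos [-0.0812, 0.0008, 0.0258] F tray [3.9, 0.17, -0.99] open 0.0005
t 9.35 tray pos [-0.0827, 0.0007, 0.0258] F tray [3.84, 0.37, -1.72] open 0.0008
```

The middle card slides steadily at about 4 N. I'll pull it 2 to 3 mm more to be sure, then move to the right lane.

```bash
python3 -m pendant '[{"delta_pos":[0.001,0,0],"spin":0},{"delta_pos":[0.002,0,0],"spin":0},{"delta_pos":[0.003,0,0],"spin":0}]' >/dev/null; python3 -c "
from h import *
where()"
python3 -m pendant '[{"delta_pos":[-0.01,0,0],"spin":0},{"delta_pos":[-0.024,0,0],"spin":0},{"delta_pos":[-0.025,0,-0.025],"spin":0},{"delta_pos":[-0.025,0,-0.05],"spin":0},{"delta_pos":[-0.025,-0.02,-0.065],"spin":0},{"delta_pos":[-0.025,-0.05,-0.065],"spin":0},{"delta_pos":[-0.025,-0.08,-0.065],"spin":0},{"delta_pos":[-0.025,-0.08,-0.065],"spin":0},{"delta_pos":[-0.025,-0.08,-0.065],"spin":0}]' >/dev/null; python3 -c "
from h import *
where();print(togo((-.06,-.08,.0245)))"
```

```text
t 9.65 tray pos [-0.0858, 0.0008, 0.0258] F tray [3.94, 0.05, -0.87] open 0.0002
t 10.55 tray pos [-0.0619, -0.0797, 0.0908] F tray [-0.0, -0.18, 0.4] open 0.0004
([-0.0012, -0.0004, 0.0663], [0.0014, 0.0106, -0.0056])
```

```bash
python3 -m pendant '[{"delta_pos":[0,0,0.02],"spin":0},{"delta_pos":[0,0,0.04],"spin":0},{"delta_pos":[0,0,0.055],"spin":0},{"delta_pos":[0,0,0.065],"spin":0},{"delta_pos":[0,0,0.065],"spin":0}]' >/dev/null; python3 -c "
from h import *
where()"
python3 -m pendant '[{"delta_pos":[0.006,0,0],"spin":0},{"delta_pos":[0.012,0,0],"spin":0},{"delta_pos":[0.016,0,0],"spin":0},{"delta_pos":[0.016,0,0],"spin":0}]' >/dev/null; python3 -c "
from h import *
where()"
python3 -m pendant '[{"delta_pos":[0.0005,0,0],"spin":0},{"delta_pos":[0.001,0,0],"spin":0}]' >/dev/null; python3 -c "
from h import *
where()"
```

```text
t 11.05 tray pos [-0.0621, -0.079, 0.024] F tray [-0.59, -0.3, -0.4] open 0.0004
t 11.45 tray pos [-0.0783, -0.079, 0.0247] F tray [0.14, 0.25, 0.52] open 0.0005
t 11.65 tray pos [-0.0788, -0.079, 0.0252] F tray [2.98, -0.56, 0.66] open 0.0008
```

```bash
python3 -m pendant '[{"delta_pos":[0.0005,0,0],"spin":0},{"delta_pos":[0.001,0,0],"spin":0}]' >/dev/null; python3 -c "
from h import *
where()"
python3 -m pendant '[{"delta_pos":[0.0005,0,0],"spin":0},{"delta_pos":[0.001,0,0],"spin":0}]' >/dev/null; python3 -c "
from h import *
where()"
```

```text
t 11.85 tray pos [-0.0788, -0.079, 0.0254] F tray [7.72, 0.02, -3.25] open 0.0007
t 12.05 tray pos [-0.0788, -0.079, 0.0255] F tray [9.59, 0.43, -3.82] open 0.0002
```

Right card holds at 9.6 N with no movement. That leaves the middle clip as the weak one, so I'll go there and push its bridge.

```bash
python3 -m pendant '[{"delta_pos":[-0.01,0,0],"spin":0},{"delta_pos":[-0.018,0,0],"spin":0},{"delta_pos":[-0.018,0,-0.025],"spin":0},{"delta_pos":[-0.018,0,-0.05],"spin":0},{"delta_pos":[-0.018,0.02,-0.065],"spin":0},{"delta_pos":[-0.018,0.05,-0.065],"spin":0},{"delta_pos":[-0.018,0.08,-0.065],"spin":0},{"delta_pos":[-0.018,0.08,-0.065],"spin":0},{"delta_pos":[-0.018,0.08,-0.065],"spin":0}]' >/dev/null; python3 -c "
from h import *
where();print(togo((-.062,0,.0255)))"
```

```text
t 12.95 tray pos [-0.0613, 0.0011, 0.0906] F tray [0.75, -0.03, 0.52] open 0.0004
([0.0016, -0.0012, 0.065], [0.0013, 0.014, -0.0034])
```

```bash
python3 -m pendant '[{"delta_pos":[0,-0.001,0.02],"spin":0},{"delta_pos":[0,-0.001,0.04],"spin":0},{"delta_pos":[0,-0.001,0.055],"spin":0},{"delta_pos":[0,-0.001,0.063],"spin":0},{"delta_pos":[0,-0.001,0.063],"spin":0}]' >/dev/null; python3 -c "
from h import *
where()"
python3 -m pendant '[{"delta_pos":[-0.005,0,0],"spin":0},{"delta_pos":[-0.01,0,0],"spin":0},{"delta_pos":[-0.015,0,0],"spin":0},{"delta_pos":[-0.02,0,0],"spin":0},{"delta_pos":[-0.024,0,0],"spin":0},{"delta_pos":[-0.028,0,0],"spin":0},{"delta_pos":[-0.032,0,0],"spin":0},{"delta_pos":[-0.036,0,0],"spin":0}]' >/dev/null; python3 -c "
from h import *
where()"
```

```text
t 13.45 tray pos [-0.061, -0.0005, 0.0262] F tray [-0.07, 0.1, -0.94] open 0.0005
t 14.25 tray pos [-0.0249, -0.0005, 0.0266] F tray [-3.21, 0.66, 1.29] open 0.0003
```

```bash
python3 -m pendant '[{"delta_pos":[-0.004,0,0],"spin":0},{"delta_pos":[-0.008,0,0],"spin":0},{"delta_pos":[-0.012,0,0],"spin":0},{"delta_pos":[-0.016,0,0],"spin":0},{"delta_pos":[-0.02,0,0],"spin":0},{"delta_pos":[-0.024,0,0],"spin":0},{"delta_pos":[-0.028,0,0],"spin":0},{"delta_pos":[-0.032,0,0],"spin":0},{"delta_pos":[-0.036,0,0],"spin":0},{"delta_pos":[-0.039,0,0],"spin":0}]' >/dev/null; python3 -c "
from h import *
where()"
python3 -m pendant '[{"delta_pos":[-0.001,0,0],"spin":0},{"delta_pos":[-0.002,0,0],"spin":0},{"delta_pos":[-0.003,0,0],"spin":0}]' >/dev/null; python3 -c "
from h import *
where()"
python3 -m pendant '[{"delta_pos":[-0.001,0,0],"spin":0},{"delta_pos":[-0.002,0,0],"spin":0}]' >/dev/null; python3 -c "
from h import *
where()"
```

```text
t 15.25 tray pos [0.0144, -0.0007, 0.0268] F tray [-2.59, 0.43, -1.15] open 0.0003
t 15.55 tray pos [0.0174, -0.0007, 0.0268] F tray [-2.58, 1.34, -0.15] open 0.0001
t 15.75 tray pos [0.0194, -0.0007, 0.0268] F tray [-1.12, 1.38, -1.21] open 0.0008
```

```bash
python3 -m pendant '[{"delta_pos":[-0.001,0,0],"spin":0},{"delta_pos":[-0.002,0,0],"spin":0}]' >/dev/null; python3 -c "
from h import *
where()"
python3 -m pendant '[{"delta_pos":[-0.001,0,0],"spin":0},{"delta_pos":[-0.002,0,0],"spin":0}]' >/dev/null; python3 -c "
from h import *
where()"
python3 -m pendant '[{"delta_pos":[-0.001,0,0],"spin":0},{"delta_pos":[-0.002,0,0],"spin":0}]' >/dev/null; python3 -c "
from h import *
where()"
```

```text
t 15.95 tray pos [0.0214, -0.0007, 0.0268] F tray [-2.55, 1.98, -2.12] open 0.0006
t 16.15 tray pos [0.0227, -0.0008, 0.0268] F tray [-10.21, 0.24, 3.3] open 0.0009
t 16.35 tray pos [0.0227, -0.0007, 0.0268] F tray [-18.34, 0.64, 6.35] open 0.0005
```

The force rises to 18 N at tray x = 22.7 mm, against an expected 22.5 mm, so the clip is at its far stop. Backing off, lifting and checking.

```bash
python3 -m pendant '[{"delta_pos":[0.01,0,0],"spin":0},{"delta_pos":[0.02,0,0],"spin":0},{"delta_pos":[0.022,0,-0.03],"spin":0},{"delta_pos":[0.022,0,-0.06],"spin":0},{"delta_pos":[0.022,0,-0.1],"spin":0},{"delta_pos":[0.022,0,-0.14],"spin":0},{"delta_pos":[0.05,0.03,-0.15],"spin":0},{"delta_pos":[0.08,0.06,-0.15],"spin":0},{"delta_pos":[0.11,0.09,-0.15],"spin":0},{"delta_pos":[0.14,0.12,-0.15],"spin":0}]' >/dev/null
python3 -m pendant '[{"delta_pos":[0.03,0.03,0],"spin":0},{"delta_pos":[0.06,0.06,0],"spin":0},{"delta_pos":[0.09,0.09,0],"spin":0},{"delta_pos":[0.12,0.12,0],"spin":0},{"delta_pos":[0.14,0.15,0],"spin":0},{"delta_pos":[0.14,0.18,0],"spin":0},{"delta_pos":[0.14,0.20,0],"spin":0},{"delta_pos":[0.14,0.20,0],"spin":0}]'
python3 - <<'E'
from h import *
where()
L={"card_left":None,"card_middle":None,"card_right":None,"tab_left":0,"tab_middle":0,"tab_right":0,"salt":0,"bowl":0,"stopper":0}
for c in("scene","top"):
    d,R,t,K,D=cam(c);im=d["color"]
    for l in L:
        for m in robot.mark_of(c,l)[:1]:
            X=R.T@(np.array(m["location"])-t); e=X[:2]-O; cc,q=np.cos(YAW),np.sin(YAW)
            print(c,l,round(m["score"],2),np.round(X,3),"tray",np.round([cc*e[0]+q*e[1],-q*e[0]+cc*e[1]],3))
    p=proj(tw(O,YAW,[(x,y,.0) for x in(-.118,.118) for y in(-.13,.13)]),R,t,K,D)
    a=(p.min(0)-8).astype(int);b=(p.max(0)+8).astype(int)
    f=min(780/(b-a)[0],590/(b-a)[1])
    cv2.imwrite(f"pics/{c}_end.png",cv2.resize(im[max(a[1],0):b[1],max(a[0],0):b[0]],None,fx=f,fy=f,interpolation=cv2.INTER_CUBIC))
E
```

```text
t: 18.15
tool_pos: [0.4823, 0.2426, 0.3725]
orientation: [0.69, 3.058, 0.0]
force: [0.4, -0.6, 0.6]
opening: 0.0003
t 18.15 tray pos [-0.258, 0.3228, 0.176] F tray [0.61, -0.4, 0.55] open 0.0003
scene card_left 0.56 [ 0.531 -0.046  0.215] tray [-0.09   0.083]
scene card_middle 0.93 [ 0.544 -0.146  0.212] tray [-0.036 -0.002]
scene card_right 0.77 [ 0.462 -0.191  0.212] tray [-0.091 -0.077]
scene tab_left 0.58 [ 0.535 -0.044  0.237] tray [-0.088  0.086]
scene tab_middle 0.77 [ 0.542 -0.142  0.236] tray [-0.039  0.001]
scene tab_right 0.73 [ 0.462 -0.193  0.231] tray [-0.09 -0.08]
scene salt 0.74 [0.565 0.19  0.177] tray [-0.161  0.311]
scene bowl 0.66 [0.488 0.22  0.177] tray [-0.243  0.305]
top card_left 0.6 [ 0.531 -0.051  0.209] tray [-0.088  0.078]
top card_middle 0.79 [ 0.542 -0.143  0.212] tray [-0.039 -0.   ]
top card_right 0.68 [ 0.461 -0.194  0.214] tray [-0.091 -0.082]
top tab_left 0.69 [ 0.531 -0.047  0.236] tray [-0.09   0.082]
top tab_middle 0.74 [ 0.544 -0.143  0.234] tray [-0.037  0.001]
top tab_right 0.94 [ 0.466 -0.195  0.234] tray [-0.086 -0.08 ]
top salt 0.55 [0.565 0.193 0.178] tray [-0.162  0.313]
top bowl 0.69 [0.659 0.165 0.175] tray [-0.065  0.328]
```

View pics/scene_end.png

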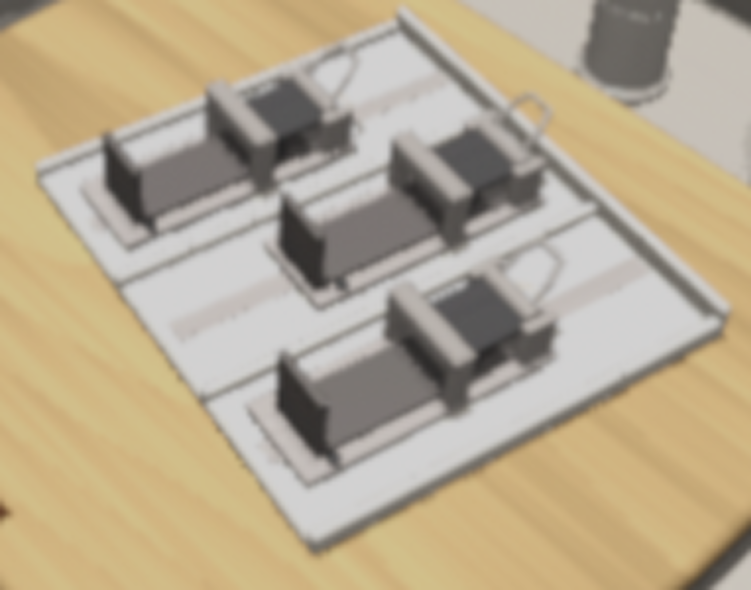

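View pics/top_end.png

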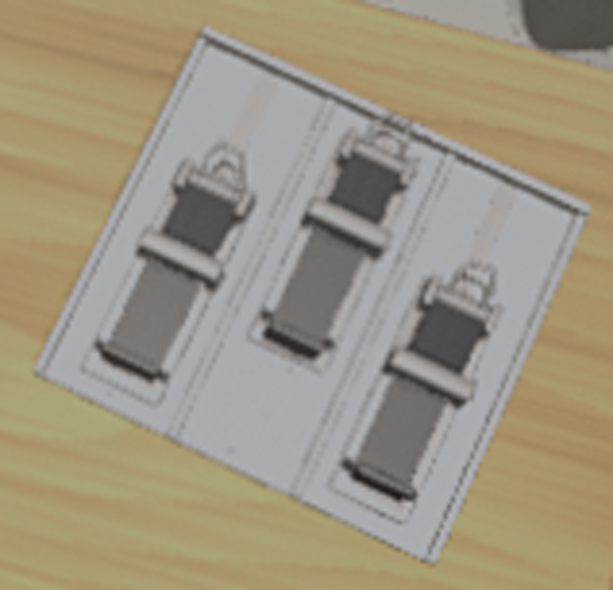

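The pictures show the middle clip at the far end with its card still held, about 7 mm out. The left and right clips are at the near end. Handing in.

```bash
python3 -m pendant '[{"delta_pos":[0,0,0],"spin":0},{"delta_pos":[0,0,0],"spin":0}]'; python3 -c "
from h import *
d=robot.read_camera('top');cv2.imwrite('pics/fin.png',d['color']);where();print(robot.close_job())"
```

```text
t: 19.35
tool_pos: [0.482, 0.2408, 0.3727]
orientation: [0.693, 3.058, -0.001]
force: [-0.4, -1.0, 0.1]
opening: 0.0005
t 19.4 tray pos [-0.2575, 0.3211, 0.1762] F tray [-0.55, -1.14, 0.32] open 0.0005
the job is handed in; nothing more can be done
None
```

View pics/fin.png

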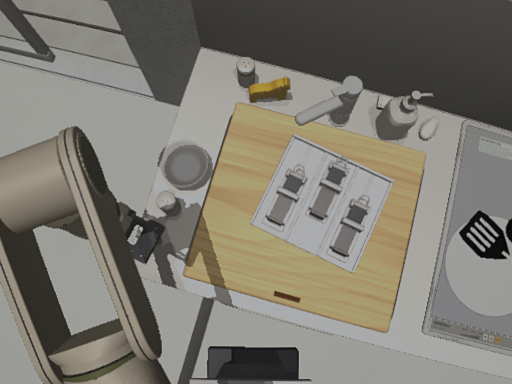

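The middle clip was the weak one. I pushed it fully to the far end of its lane with its card still held, and handed the job in at 19.4 s of the 51 s allowed.

- **Tugs, left to right:** The left card held at about 15–16 N, and the right card at about 9.6 N, with no movement in either. The middle card slid at a steady 4 N. I pulled it about 7 mm, well under the 25 mm at which it would no longer be held.
- **Left tug harder than planned:** It stepped straight to about 15 N, slightly over the 14 N a good clip is sure to hold. The card did not move.
- **Push:** The middle clip moved at about 2.6 N until it met the far stop. The force then rose to 18 N with the finger at 22.7 mm along the tray, where I expected 22.5 mm.
- **Final pictures:** The middle tab is at about -38 mm in the tray's frame, which fits 60 mm of clip travel minus the 7 mm slip. The left and right tabs are still at about -90 mm.
- **Bystanders:** The shaker and bowl have not moved in the top view.
- **Checks that failed or disagreed:** At the end the network missed the stopper in both cameras, and in the scene view it labelled the stopper's spot as the bowl. The arm hides the stopper in the last top picture. I never touched it, passing with the fingertips about 0.2 m above the counter. That mislabelled spot matches where the stopper stood at the start to within about 2 mm.

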